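# Refit a gas-hob knob and hold it in at the large flame

### The arm

A 7-joint arm with a two-finger parallel gripper is mounted at the origin on a cart in front of the work surface, level with it; the furniture and walls round the work are solid. World frame = base frame: x ahead of the robot, y to its left, z up, the work surface at z = 0. Lengths are in mm, angles in degrees, forces in N, time in s.
With the tool pointing down it reaches from about 375 to 925 mm from the base axis. Payload 3.1 kg.
Tool frame: the origin (TCP) lies midway between the tips of the shut fingers; the grasp point (between the pads) lies behind it (r.grip_depth is the z of the grasp point in the tool frame, in mm); z points along the fingers, y is the line along which they close (so a half turn about z gives the same grasp; the last joint's range is limited). The gripper opens to 85 mm and grips with 20 to 120 N. Pads are 22 mm wide; open, the fingers measure 114 mm over their backs; the gripper's body (76 mm by 85 mm) begins 54 mm behind the grasp point. The pads swing forward as they close: fully open they stand 13 mm farther back than shut.
Start: joints at [-77.109, 21.939, 2.515, 91.553, -1.026, 66.532, -2.859], TCP at [206.173, 616.438, 231.269] pointing down, gripper open.
Joint ranges: [-149.38, 149.38], [-23.57, 123.04], [-84.95, 90], [0, 143.3], [-89.99, 269.99], [3.08, 112.72], [-163.45, 163.45]. Speed limits (degrees/s): [159.86, 159.86, 180, 180, 180, 180, 180].

### API

Orientations are given as a 3x3 rotation matrix whose columns are the frame's x, y, z axes.
In Python, from cell import r, imaging gives the robot as it stands.
- The arm moves only by the tool carry_out, never from a script. Its argument "deltas" is a list of rows, each an object with "travel": the shift along the tool's x, y, z in m, a list of three; "dr": the turn, a rotation vector about the tool's x, y, z in degrees, a list of three; "jaw": the gripper's target within -1 to 1 (fully open at 1, half-way at 0, shut at -1). A call has 1 to 20 rows; each row shifts and turns the commanded pose from where the row before left it, along the tool's axes as they then stand; what a row does not reach is not made up. A row lasts 1/12 s, in which the tool goes at most 41.7 mm and 7.16 degrees, less where a joint would pass 70% of its speed; a pose out of reach is approached as far as the arm can. A call is refused whole if a number of a shift passes 0.0417 or a number of a turn 7.16, either way. A call with a gripper value outside its range is refused whole. The fingers move at their own pace and stop on an object; the grip force is fixed at half the most. Time passes only in rows, so rows that do not move let the fingers close. It gives the time, the measured TCP pose, the force, the opening and the grip force at its end, in the units of the state.
- r.get_obs(): the state, without advancing time (a new reading comes with each control period).
- imaging.get_image(name): name is "scene" or "top" or "wrist"; returns (picture, depth): 480x640x3 uint8, red, green, blue; 480x640 float32, mm along the optical axis (not along the pixel's ray), 0 where there is no reading.
- imaging.camera_params(name): a dict with "fovy" (degrees; the focal length in pixels is half the picture's height over the tangent of half this angle, whatever the lens; pixels are square), "cx", "cy" (the principal point, pixels), "distortion" ([k1, k2, p1, p2, k3] as OpenCV has them; the pictures are not rectified), "origin" and "orientation" of the camera in the world. Camera axes: x right, y up, looking along -z (the intrinsics and any distortion apply to the point x, -y, -z); pixel columns grow to the right and rows downward; lengths in mm; the calibration is good to about 2 mm. A picture is of the moment at which its call begins: read the wrist's pose just before it. camera_params takes no time and is no camera call; for the wrist camera it gives the pose at the moment of the call.
- r.sign_off(): hands the job in; it is judged then, once.
The state is a dict: "time": time; "joint_pos": joint angles; "dq": joint speeds; "effort": joint torques, N m; "tool_pos": TCP position; "ee_rot": TCP orientation; "ft_force": force on the tool from outside, world axes, zero at the start; "wrist_torque": the same for the moment, N m; "grip_width": finger opening in mm; "grasp_force": force on a finger pad.
Only numpy, scipy, OpenCV 4.12 (cv2) and the standard library are available. Lean on these libraries where they do the work, as an engineer would, in place of code of your own. Each camera call takes 0.05 s, during which the arm holds its last target. There are 200 camera calls.

### The job

One knob of the table-top gas hob was taken off to be washed and stands on the cork mat: put it back on the bare tap stem, flat to flat and all the way down. Then push it in against its spring, turn it a quarter turn anticlockwise to the large-flame mark, and finish still gripping it and keeping it pushed fully in, so that the igniter goes on sparking. Leave the other knob at off and do not shift the spice jar, the salt shaker or the scraper.

Things in the scene. Friction and masses are not known exactly. Their poses are not given: they have to be found in the camera images.
- knob: loose hob knob: silver-grey fluted cylinder, 42 mm across, 34 mm tall, 60 g, with a black disc and a white pointer line from its centre to its rim on top. Stands upright on the mat. Origin: centre of its underside; z up, x towards the pointer. Grip it round the side, 10 to 34 mm above the origin
- knob_bore (a point): centre of the mouth of the D-shaped bore in the knob's underside (at the knob's origin, same axes). Bore 13.2 mm across, 20 mm deep; its flat is on the pointer's side (+x), 2.0 mm from the axis; the mouth flares to 21 mm over the lowest 4 mm
- mat: round cork mat under the knob, 91 mm across, 9 mm thick, fixed. Origin: centre of its underside, on the worktop
- stem_seat (a point): point on the bare stem's axis, on the dark collar (26 mm across) on which the fully fitted knob's underside rests; moves and turns with the stem. z up, x the side of the stem's flat. At off the flat, hence a fitted knob's pointer, looks to the back of the hob, at the white off ring. 10 mm above the hob's glass while the stem is out
- stem_tip (a point): top of the bare aluminium D-stem, on its axis, 18 mm above stem_seat, same axes. The stem is 12 mm across, its flat 1.4 mm from the axis, its top 3 mm tapered. About 0.6 mm play all round in the knob's bore, 6 to 9 degrees either way
- stem_press (a joint): how far the bare stem is pushed in, m: 0 out (as found), 0.006 fully in. Spring: 3.6 N at the start of the travel, 9 N fully in; it comes out again when let go
- stem_turn (a joint): angle of the bare stem, rad: 0 off (as found, a stop), grows anticlockwise seen from above; 1.57 is the large-flame mark (quarter turn), 2.6 the small flame, 2.7 a stop. A pin locks it at off until it is pushed in by about 5 mm; friction 0.03 N m
- other_turn (a joint): angle of the other tap, which has its knob on (same silver-grey knob); 0 off, stays there
- hob: table-top gas hob, 286 x 426 mm, black glass top 55 mm above the worktop, fixed. Origin: centre of its underside; x to its back, y to its left. Taps 103 mm in front of the centre, 75 mm left and right; either may be the bare one. Pan supports (89 mm above the worktop, radius 75 mm) 45 mm behind the centre, 100 mm left and right. Marks round a tap: off ring at its back, large flame at its left
- spice_jar: spice jar with a red lid and green label, 45 mm across, 106 mm tall, loose. Origin: centre of its underside
- salt: small glass shaker with a grey cap, 44 mm across, 90 mm tall, loose. Origin: centre of its underside
- scraper: green plastic scraper with a red grip, 32 x 170 x 13 mm, lying loose. Origin: centre of its underside, y along it
- wall_cabinet: wooden wall cabinet over the back of the worktop, fixed: its front face is 0.61 m ahead of the robot's base, from 0.41 m left to 0.41 m right, its lower edge 0.44 m above the worktop. Keep the raised arm and wrist in front of it
Things that resemble listed ones, but are neither listed nor needed, are in the scene too. What is shaped like the knob but red is not meant.

How it is judged:
By the outcome, as a careful person would: the job done as asked, in the order asked, and still so for the second after the job is handed in, while the arm keeps its last pose, push and grip.
It also fails if it takes over 48 s, if anything falls off the work surface, if the arm or the gripper's body presses on something with over 40 N, if the wrist force passes 120 N, or if a joint passes its speed limit or range.

## Working session

There is one attempt and no reset: what is moved stays moved. The work goes in short steps, Python scripts to look and compute and a tool call to move; the robot and the scene stay as the last step left them, time stands still between calls to the robot, and variables do not carry over. Pictures are saved under pics/ and viewed, at most 10 in all, crops included, and the job is handed in when it is done.

Besides the shell and the picture viewer there is one more tool, called after "Request:" in YAML: its name, and indented under it one key for each argument. carry_out: Moves the arm, as the interface text tells. Its arguments: {"type":"object","properties":{"deltas":{"type":"array","items":{"type":"object","properties":{"travel":{"type":"array","items":{"type":"number"}},"dr":{"type":"array","items":{"type":"number"}},"jaw":{"type":"number"}}}}},"required":["deltas"]}

```bash
mkdir -p pics; ls; cat > h.py <<'E'
import numpy as np, cv2
from cell import r, imaging
def shot(n):
    p=imaging.camera_params(n); a,d=imaging.get_image(n); return a,d,p
def K(p):
    f=240/np.tan(np.radians(p['fovy']/2)); return np.array([[f,0,p['cx']],[0,f,p['cy']],[0,0,1.]])
def ray(p,uv):
    q=cv2.undistortPoints(np.array(uv,float).reshape(-1,1,2),K(p),np.array(p['distortion'],float)).reshape(-1,2)
    d=np.c_[q[:,0],-q[:,1],-np.ones(len(q))]@np.array(p['orientation']).T
    return np.array(p['origin'],float),d
def onz(p,uv,z):
    o,d=ray(p,uv); return o+d*((z-o[2])/d[:,2])[:,None]
def dep(p,uv,d):
    o,v=ray(p,uv); return o+v*np.array(d)[:,None]
def proj(p,X):
    R=np.array(p['orientation']); c=(np.atleast_2d(X)-p['origin'])@R; c=c*[1,-1,-1]
    return cv2.projectPoints(c.reshape(-1,1,3),np.zeros(3),np.zeros(3),K(p),np.array(p['distortion'],float))[0].reshape(-1,2)
def save(n,a): cv2.imwrite('pics/'+n+'.png',a[:,:,::-1])
E
python3 - <<'E'
from h import *
import pickle
for n in ['scene','top']:
    a,d,p=shot(n); save(n,a); pickle.dump((a,d,p),open(n+'.pkl','wb')); print(n,p)
o=r.get_obs(); print(o['tool_pos'],o['ee_rot'],o['grip_width'],r.grip_depth)
E
```

```text
pics
scene {'fovy': 43.2459991103876, 'cx': 314.27506479914166, 'cy': 233.82190031244016, 'distortion': array([-0.1478245,  0.       ,  0.       ,  0.       ,  0.       ]), 'origin': array([  85.74498697,  579.2932675 , 1318.11251892]), 'orientation': array([[-0.83472366,  0.41777559, -0.35874779],
       [-0.550435  , -0.65200256,  0.52145371],
       [-0.01605385,  0.63273709,  0.77420027]])}
top {'fovy': 46.02684915841006, 'cx': 317.07336855055365, 'cy': 236.5844548827612, 'distortion': array([0.03997913, 0.        , 0.        , 0.        , 0.        ]), 'origin': array([ 389.21768466, -156.25868543, 1497.18697731]), 'orientation': array([[ 9.48564092e-04,  9.89904870e-01, -1.41730198e-01],
       [-9.99989644e-01,  3.08127704e-04, -4.54057895e-03],
       [-4.45107021e-03,  1.41733037e-01,  9.89894911e-01]])}
[205.902612   615.61332567 229.99175112] [[-9.48381946e-01  3.17129746e-01 -6.38824301e-04]
 [ 3.17130362e-01  9.48379103e-01 -2.32607433e-03]
 [-1.31819745e-04 -2.40859748e-03 -9.99997091e-01]] 85.36519161442028 -18.700000000000003
```

View pics/scene.png

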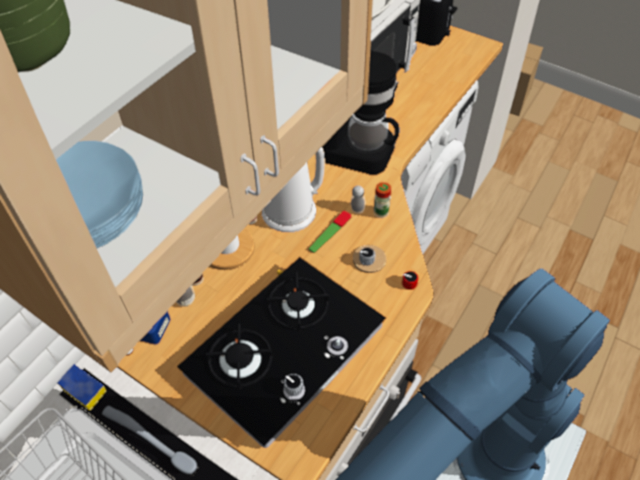

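View pics/top.png

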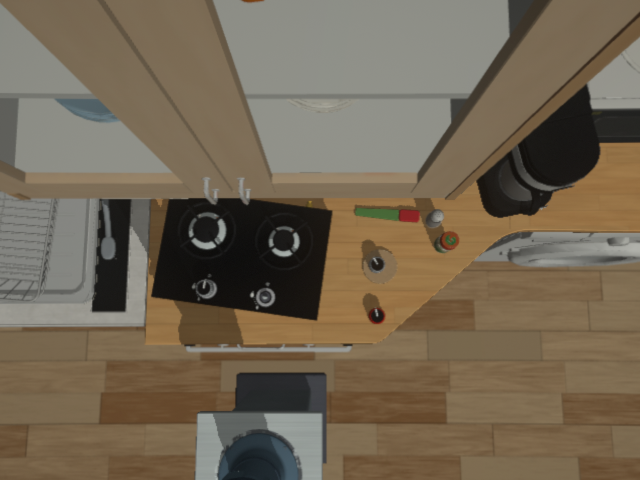

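```bash
python3 - <<'E'
from h import *
import pickle
a,d,p=pickle.load(open('scene.pkl','rb')); b,e,q=pickle.load(open('top.pkl','rb'))
z=lambda im,u,v,w,h:cv2.resize(im[v-h:v+h,u-w:u+w],(400,300),interpolation=cv2.INTER_CUBIC)
save('crops',np.vstack([np.hstack([z(a,315,367,60,45),z(a,372,258,60,45)]),np.hstack([z(b,235,293,60,45),z(b,378,280,60,45)])]))
for n,P,uv,zz in [('top',q,[[376,263]],43),('top',q,[[380,266]],9),('top',q,[[265,297]],83),('top',q,[[205,288]],98),('scene',p,[[366,256]],43),('scene',p,[[370,260]],9),('scene',p,[[337,345]],83),('scene',p,[[293,385]],98)]:
  D=(e if n=='top' else d)[uv[0][1],uv[0][0]]
  print(n,uv,onz(P,uv,zz).round(),dep(P,uv,[D]).round())
# hob corners
print(onz(q,[[153,298],[317,319],[331,211],[166,198]],55).round())
E
```

```text
top [[376, 263]] [[ 529. -302.   43.]] [[ 528. -301.   47.]]
top [[380, 266]] [[ 524. -316.    9.]] [[ 521. -312.   44.]]
top [[265, 297]] [[440. -20.  83.]] [[440. -21.  86.]]
top [[205, 288]] [[461. 127.  98.]] [[461. 127.  95.]]
scene [[366, 256]] [[ 520. -290.   43.]] [[ 519. -289.   45.]]
scene [[370, 260]] [[ 516. -307.    9.]] [[ 509. -294.   28.]]
scene [[337, 345]] [[432.  -5.  83.]] [[436. -11.  70.]]
scene [[293, 385]] [[456. 138.  98.]] [[456. 138.  98.]]
[[ 438.  266.   55.]
 [ 386. -150.   55.]
 [ 663. -186.   55.]
 [ 697.  243.   55.]]
```

View pics/crops.png

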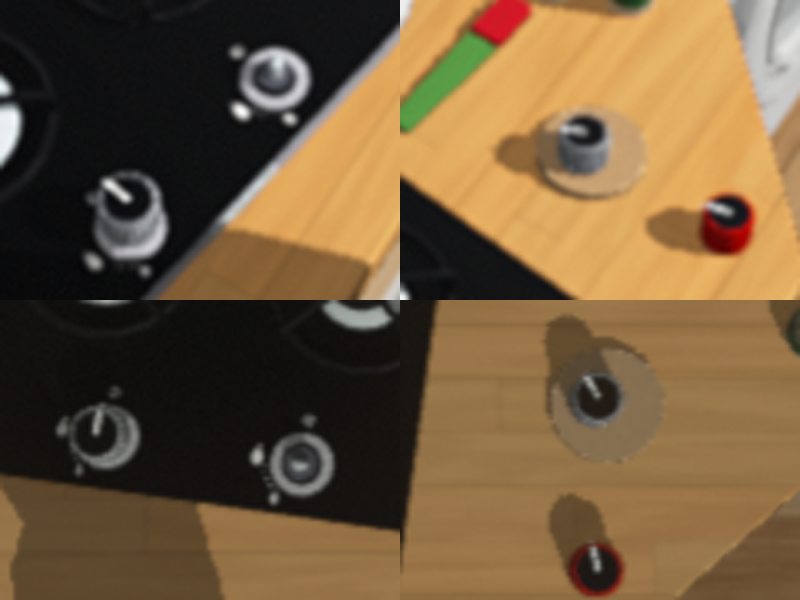

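Candidates for the knob: grey one on the mat (top 376,264; scene 366,256), red one (top 376,315), and the fitted knob on the left tap (top 205,288). The crop confirms that the silver-grey one on the cork mat is meant. The bare stem is on the right tap (top 265,297; scene 337,346). I'm setting out for a close look at the stem first.

Request:
carry_out:
  deltas:
    - {"travel":[-0.023,-0.0296,-0.001],"jaw":1}
    - {"travel":[-0.023,-0.0296,-0.001],"jaw":1}
    - {"travel":[-0.023,-0.0296,-0.001],"jaw":1}
    - {"travel":[-0.023,-0.0296,-0.001],"jaw":1}
    - {"travel":[-0.023,-0.0296,-0.001],"jaw":1}
    - {"travel":[-0.023,-0.0296,-0.001],"jaw":1}
    - {"travel":[-0.023,-0.0296,-0.001],"jaw":1}
    - {"travel":[-0.023,-0.0296,-0.001],"jaw":1}
    - {"travel":[-0.023,-0.0296,-0.001],"jaw":1}
    - {"travel":[-0.023,-0.0296,-0.001],"jaw":1}
    - {"travel":[-0.023,-0.0296,-0.001],"jaw":1}
    - {"travel":[-0.023,-0.0296,-0.001],"jaw":1}
    - {"travel":[-0.023,-0.0296,-0.001],"jaw":1}
    - {"travel":[-0.023,-0.0296,-0.001],"jaw":1}
    - {"travel":[-0.023,-0.0296,-0.001],"jaw":1}
    - {"travel":[-0.023,-0.0296,-0.001],"jaw":1}
    - {"travel":[-0.023,-0.0296,-0.001],"jaw":1}
    - {"travel":[-0.023,-0.0296,-0.001],"jaw":1}

```text
invalid input
```

Request:
carry_out:
  deltas:
    - {"dr":[0,0,7],"jaw":1}
    - {"dr":[0,0,7],"jaw":1}
    - {"dr":[0,0,7],"jaw":1}
    - {"dr":[0,0,7],"jaw":1}
    - {"dr":[0,0,7],"jaw":1}
    - {"dr":[0,0,7],"jaw":1}
    - {"dr":[0,0,7],"jaw":1}
    - {"dr":[0,0,7],"jaw":1}
    - {"dr":[0,0,7],"jaw":1}
    - {"dr":[0,0,7],"jaw":1}
    - {"dr":[0,0,7],"jaw":1}
    - {"dr":[0,0,7],"jaw":1}
    - {"dr":[0,0,7],"jaw":1}
    - {"dr":[0,0,7],"jaw":1}
    - {"dr":[0,0,7],"jaw":1}
    - {"dr":[0,0,7],"jaw":1}
    - {"dr":[0,0,6],"jaw":1}
    - {"jaw":1}
    - {"jaw":1}

```text
invalid input
```

```bash
python3 - <<'E'
from h import *
import pickle
o=r.get_obs(); print(o['time'],o['tool_pos'],np.round(o['ee_rot'],3).tolist(),np.round(o['joint_pos'],1))
a,d,p=shot('wrist'); pickle.dump((a,d,p),open('w1.pkl','wb')); print(p); save('w1',a)
print(proj(p,[[436,-15,65],[436,-15,83]]))
E
```

```text
0.1 [205.902612   615.61332567 229.99175112] [[-0.948, 0.317, -0.001], [0.317, 0.948, -0.002], [-0.0, -0.002, -1.0]] [-77.1  22.    2.5  91.6  -1.   66.5  -2.9]
{'fovy': 68.35798804637889, 'cx': 316.2209412728872, 'cy': 238.64752844484585, 'distortion': array([-0.04468798,  0.        ,  0.        ,  0.        ,  0.        ]), 'origin': array([129.56928535, 640.95353667, 371.84952244]), 'orientation': array([[ 0.31688091, -0.90226934, -0.2923979 ],
       [ 0.94846229,  0.30066496,  0.10009926],
       [-0.00240269, -0.30904793,  0.95104343]])}
[[-59.47691173 510.13338841]
 [-70.74547944 522.35853197]]
```

View pics/w1.png

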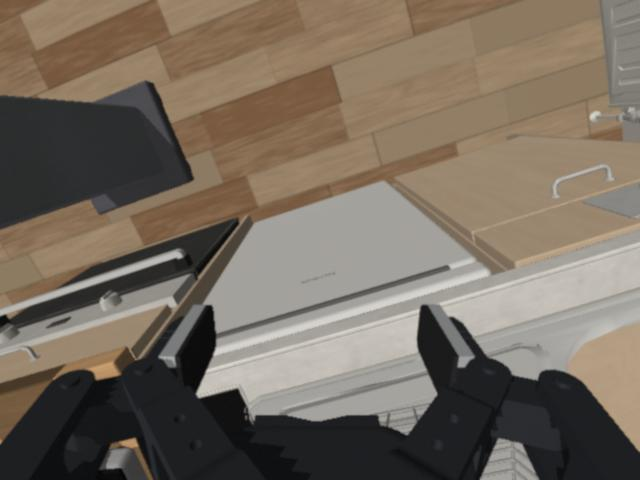

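Request:
carry_out:
  deltas:
    - {"travel":[-0.023,-0.0296,-0.001],"dr":[0,0,0],"jaw":1}
    - {"travel":[-0.023,-0.0296,-0.001],"dr":[0,0,0],"jaw":1}
    - {"travel":[-0.023,-0.0296,-0.001],"dr":[0,0,0],"jaw":1}
    - {"travel":[-0.023,-0.0296,-0.001],"dr":[0,0,0],"jaw":1}
    - {"travel":[-0.023,-0.0296,-0.001],"dr":[0,0,0],"jaw":1}
    - {"travel":[-0.023,-0.0296,-0.001],"dr":[0,0,0],"jaw":1}
    - {"travel":[-0.023,-0.0296,-0.001],"dr":[0,0,0],"jaw":1}
    - {"travel":[-0.023,-0.0296,-0.001],"dr":[0,0,0],"jaw":1}
    - {"travel":[-0.023,-0.0296,-0.001],"dr":[0,0,0],"jaw":1}
    - {"travel":[-0.023,-0.0296,-0.001],"dr":[0,0,0],"jaw":1}
    - {"travel":[-0.023,-0.0296,-0.001],"dr":[0,0,0],"jaw":1}
    - {"travel":[-0.023,-0.0296,-0.001],"dr":[0,0,0],"jaw":1}
    - {"travel":[-0.023,-0.0296,-0.001],"dr":[0,0,0],"jaw":1}
    - {"travel":[-0.023,-0.0296,-0.001],"dr":[0,0,0],"jaw":1}
    - {"travel":[-0.023,-0.0296,-0.001],"dr":[0,0,0],"jaw":1}
    - {"travel":[-0.023,-0.0296,-0.001],"dr":[0,0,0],"jaw":1}
    - {"travel":[-0.023,-0.0296,-0.001],"dr":[0,0,0],"jaw":1}
    - {"travel":[-0.023,-0.0296,-0.001],"dr":[0,0,0],"jaw":1}

```text
time: 1.65
tool_pos: [429.7, -22.1, 249.3]
ee_rot: [[-0.948, 0.317, 0.0], [0.317, 0.948, 0.001], [-0.0, 0.001, -1.0]]
ft_force: [0.7, 0.5, -0.0]
grip_width: 85.5
grasp_force: 0.0
```

Request:
carry_out:
  deltas:
    - {"travel":[0,0,0],"dr":[0,0,7],"jaw":1}
    - {"travel":[0,0,0],"dr":[0,0,7],"jaw":1}
    - {"travel":[0,0,0],"dr":[0,0,7],"jaw":1}
    - {"travel":[0,0,0],"dr":[0,0,7],"jaw":1}
    - {"travel":[0,0,0],"dr":[0,0,7],"jaw":1}
    - {"travel":[0,0,0],"dr":[0,0,7],"jaw":1}
    - {"travel":[0,0,0],"dr":[0,0,7],"jaw":1}
    - {"travel":[0,0,0],"dr":[0,0,7],"jaw":1}
    - {"travel":[0,0,0],"dr":[0,0,7],"jaw":1}
    - {"travel":[0,0,0],"dr":[0,0,7],"jaw":1}
    - {"travel":[0,0,0],"dr":[0,0,7],"jaw":1}
    - {"travel":[0,0,0],"dr":[0,0,7],"jaw":1}
    - {"travel":[0,0,0],"dr":[0,0,7],"jaw":1}
    - {"travel":[0,0,0],"dr":[0,0,7],"jaw":1}
    - {"travel":[0,0,0],"dr":[0,0,7],"jaw":1}
    - {"travel":[0,0,0],"dr":[0,0,7],"jaw":1}
    - {"travel":[0,0,0],"dr":[0,0,6],"jaw":1}
    - {"travel":[0,0,0],"dr":[0,0,0],"jaw":1}
    - {"travel":[0,0,0],"dr":[0,0,0],"jaw":1}

```text
time: 3.23
tool_pos: [429.5, -20.3, 249.1]
ee_rot: [[0.724, 0.69, -0.0], [0.69, -0.724, -0.0], [-0.0, -0.0, -1.0]]
ft_force: [-0.2, -0.4, -0.4]
grip_width: 85.6
grasp_force: 0.0
```

```bash
python3 - <<'E'
from h import *
import pickle
o=r.get_obs(); print(o['time'],o['tool_pos'],np.round(o['ee_rot'],3).tolist(),np.round(o['joint_pos'],1))
a,d,p=shot('wrist'); pickle.dump((a,d,p),open('w1.pkl','wb')); print(p['origin'],p['orientation']); save('w1',a)
print(proj(p,[[436,-15,65],[436,-15,83]]))
E
```

```text
3.2333 [429.52783933 -20.25519123 249.06900445] [[0.724, 0.69, -0.0], [0.69, -0.724, -0.0], [-0.0, -0.0, -1.0]] [-34.1  -5.6  30.  120.1   3.1  64.8 -51.9]
[485.89041177  34.38500974 390.91283803] [[ 6.90502951e-01  6.87482624e-01  2.24885120e-01]
 [-7.23329049e-01  6.56657428e-01  2.13532452e-01]
 [-8.72633687e-04 -3.10110728e-01  9.50700045e-01]]
[[317.87909216 202.06444597]
 [317.95185564 206.3404111 ]]
```

View pics/w1.png

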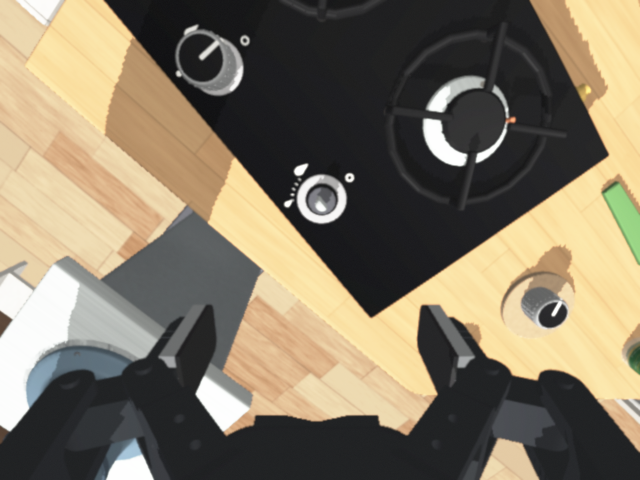

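```bash
cat >> h.py <<'E'
def blob(mask,uv):
    "contour containing/nearest uv -> ellipse"
    cs,_=cv2.findContours(mask.astype(np.uint8)*255,cv2.RETR_EXTERNAL,cv2.CHAIN_APPROX_NONE)
    cs=[c for c in cs if len(c)>10]
    c=max(cs,key=lambda c:cv2.pointPolygonTest(c,(float(uv[0]),float(uv[1])),True))
    return cv2.fitEllipse(cv2.convexHull(c)),c
E
python3 - <<'E'
from h import *
import pickle
a,d,p=pickle.load(open('w1.pkl','rb'))
g=a.astype(int).sum(2)/3
e,c=blob(cv2.morphologyEx((g<60).astype(np.uint8),cv2.MORPH_CLOSE,np.ones((5,5))),(551,313)); print('disc',e,onz(p,[e[0]],43))
e2,_=blob(g>90,(323,199)); print('ring',e2,onz(p,[e2[0]],57))
for z in(43,):
  print(onz(p,[[551,313],[561,301]],z))
m=[onz(p,[q],55)[0] for q in ([349,177],[301,169])]; print('marks',m)
# hob edges by pixels
print(onz(p,[[372,317],[607,155],[235,157]],55))
z=lambda u,v,w,h:cv2.resize(a[v-h:v+h,u-w:u+w],(400,300),interpolation=cv2.INTER_CUBIC)
save('c2',np.hstack([z(323,199,40,30),z(545,308,40,30)]))
E
```

```text
disc ((552.4094848632812, 314.62384033203125), (21.170650482177734, 27.753536224365234), 58.092315673828125) [[ 523.7857874  -301.61911827   43.        ]]
ring ((321.23583984375, 198.637939453125), (49.398094177246094, 50.6340217590332), 86.34663391113281) [[439.41601121 -16.22567721  57.        ]]
[[ 523.83926181 -298.59015709   43.        ]
 [ 540.61616523 -294.18461541   43.        ]]
marks [array([472.31798815, -21.09958475,  55.        ]), array([446.40220724,  16.89538812,  55.        ])]
[[ 383.62895042 -146.21982821   55.        ]
 [ 660.00003401 -184.40904962   55.        ]
 [ 412.05453657   69.18381956   55.        ]]
```

View pics/c2.png

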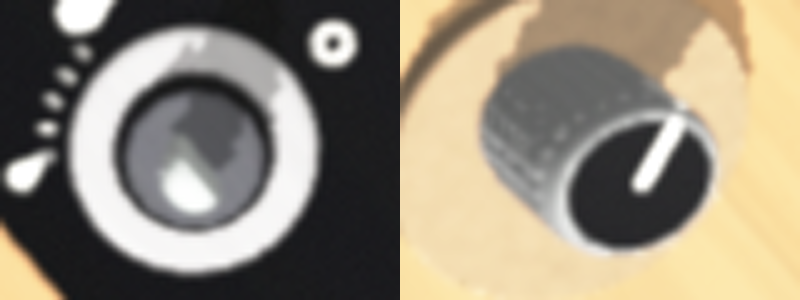

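Request:
carry_out:
  deltas:
    - {"travel":[-0.0125,0.0269,0.0139],"dr":[0,0,0],"jaw":1}
    - {"travel":[-0.0125,0.0269,0.0139],"dr":[0,0,0],"jaw":1}
    - {"travel":[-0.0125,0.0269,0.0139],"dr":[0,0,0],"jaw":1}
    - {"travel":[-0.0125,0.0269,0.0139],"dr":[0,0,0],"jaw":1}
    - {"travel":[-0.0125,0.0269,0.0139],"dr":[0,0,0],"jaw":1}
    - {"travel":[-0.0125,0.0269,0.0139],"dr":[0,0,0],"jaw":1}
    - {"travel":[-0.0125,0.0269,0.0139],"dr":[0,0,0],"jaw":1}
    - {"travel":[-0.0125,0.0269,0.0139],"dr":[0,0,0],"jaw":1}
    - {"travel":[-0.0125,0.0269,0.0139],"dr":[0,0,0],"jaw":1}
    - {"travel":[-0.0125,0.0269,0.0139],"dr":[0,0,0],"jaw":1}
    - {"travel":[0,0,0],"dr":[0,0,-6.7],"jaw":1}
    - {"travel":[0,0,0],"dr":[0,0,-6.7],"jaw":1}
    - {"travel":[0,0,0],"dr":[0,0,-6.7],"jaw":1}
    - {"travel":[0,0,0],"dr":[0,0,-6.7],"jaw":1}
    - {"travel":[0,0,0],"dr":[0,0,-6.7],"jaw":1}
    - {"travel":[0,0,0],"dr":[0,0,-6.7],"jaw":1}
    - {"travel":[0,0,0],"dr":[0,0,0],"jaw":1}
    - {"travel":[0,0,0],"dr":[0,0,0],"jaw":1}

```text
time: 4.78
tool_pos: [524.4, -301.2, 110.2]
ee_rot: [[0.111, 0.994, -0.0], [0.994, -0.111, 0.0], [0.0, -0.0, -1.0]]
ft_force: [0.4, 0.2, 0.2]
grip_width: 85.4
grasp_force: 0.0
```

```bash
cat >> h.py <<'E'
def tri(p1,u1,p2,u2):
    A=[];b=[]
    for p,u in((p1,u1),(p2,u2)):
        o,d=ray(p,[u]);d=d[0]/np.linalg.norm(d[0]);M=np.eye(3)-np.outer(d,d);A.append(M);b.append(M@o)
    return np.linalg.lstsq(np.vstack(A),np.hstack(b),rcond=None)[0]
E
python3 - <<'E'
from h import *
import pickle
o=r.get_obs(); print(o['time'],o['tool_pos'],np.round(o['ee_rot'],3).tolist(),np.round(o['joint_pos'],1))
a,d,p=shot('wrist'); pickle.dump((a,d,p),open('w2.pkl','wb')); save('w2',a)
u=proj(p,[[523.8,-301,43]])[0]; print(u)
g=a.astype(int).sum(2)/3
e,c=blob(cv2.morphologyEx((g<60).astype(np.uint8),cv2.MORPH_CLOSE,np.ones((9,9))),u); print('disc',e,onz(p,[e[0]],43))
p1=pickle.load(open('w1.pkl','rb'))[2]; print('tri',tri(p1,(552.4,314.6),p,e[0]))
E
```

```text
4.7833 [ 524.40394136 -301.21900489  110.16146462] [[0.111, 0.994, -0.0], [0.994, -0.111, 0.0], [0.0, -0.0, -1.0]] [  2.5  27.   29.2 104.7 -16.3  52.5  32.7]
[317.18391193 255.19274672]
disc ((318.0834045410156, 248.55859375), (55.266929626464844, 66.59562683105469), 4.2924089431762695) [[ 524.85029275 -296.64232308   43.        ]]
tri [ 524.05298326 -294.43676903   50.02737576]
```

View pics/w2.png

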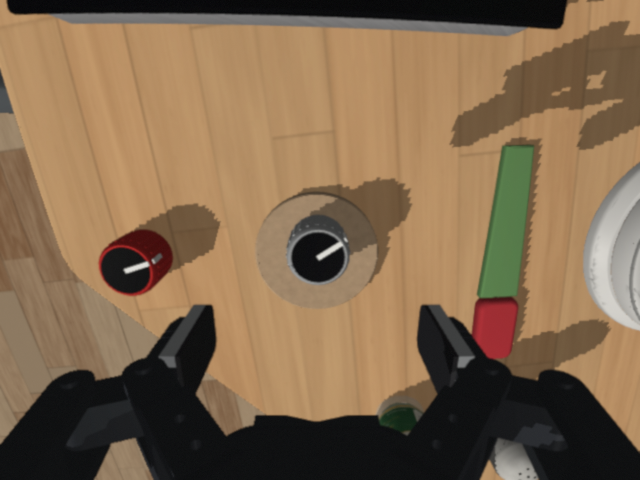

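```bash
cat > m.py <<'E'
from h import *
import pickle
def disc(a,u,t,R=60):
    g=a.astype(int).sum(2)/3; x,y=int(u[0]),int(u[1])
    M=np.zeros(g.shape,np.uint8); cv2.circle(M,(x,y),R,1,-1)
    m=((g<t)&(M>0)).astype(np.uint8); return blob(m,u)[0],m
E
python3 - <<'E'
from m import *
P1=pickle.load(open('w1.pkl','rb'));P2=pickle.load(open('w2.pkl','rb'))
for t in (30,36,42,50):
    print(t,disc(P1[0],(549,319),t,22)[0],disc(P2[0],(313,260),t,45)[0])
a,d,p=P2
e1,_=disc(P1[0],(549,319),36,22);e2,_=disc(a,(313,260),36,45)
X=tri(P1[2],e1[0],p,e2[0]);print('tri',X,onz(p,[e2[0]],43),onz(P1[2],[e1[0]],43))
g=a.astype(int).min(2); w=(g>150); M=np.zeros(w.shape,np.uint8); cv2.circle(M,(318,257),26,1,-1)
ys,xs=np.nonzero(w&(M>0)); W=onz(p,np.c_[xs,ys],43)[:,:2]; print(len(xs),xs.min(),xs.max(),ys.min(),ys.max())
c=W.mean(0); v=np.linalg.svd(W-c)[2][0]; v*=np.sign(v@(c-onz(p,[e2[0]],43)[0,:2])); print('pointer yaw',np.degrees(np.arctan2(v[1],v[0])),c)
E
```

```text
Traceback (most recent call last):
  File "m.py", line 6, in disc
    m=((g<t)&(M>0)).astype(np.uint8); return blob(m,u)[0],m
                                             ~~~~^^^^^
  File "h.py", line 23, in blob
    c=max(cs,key=lambda c:cv2.pointPolygonTest(c,(float(uv[0]),float(uv[1])),True))
ValueError: max() iterable argument is empty
```

```bash
python3 - <<'E'
from m import *
P1=pickle.load(open('w1.pkl','rb'));P2=pickle.load(open('w2.pkl','rb'))
print(P1[0][319,549],P2[0][260,310],P2[0][222:290:4,318].mean(1).astype(int))
for t in (45,52,60):
    print(t,disc(P1[0],(549,319),t,22)[0],disc(P2[0],(313,260),t,45)[0])
a,d,p=P2
e1,_=disc(P1[0],(549,319),45,22);e2,_=disc(a,(313,260),45,45)
X=tri(P1[2],e1[0],p,e2[0]);print('tri',X,onz(p,[e2[0]],43),onz(P1[2],[e1[0]],43))
g=a.astype(int).min(2); w=(g>150); M=np.zeros(w.shape,np.uint8); cv2.circle(M,(318,257),26,1,-1)
ys,xs=np.nonzero(w&(M>0)); W=onz(p,np.c_[xs,ys],43)[:,:2]; print(len(xs),xs.min(),xs.max(),ys.min(),ys.max())
c=W.mean(0); v=np.linalg.svd(W-c)[2][0]; v*=np.sign(v@(c-onz(p,[e2[0]],43)[0,:2])); print('pointer yaw',np.degrees(np.arctan2(v[1],v[0])),c)
E
```

```text
[42 42 44] [15 14 16] [ 59  63 129  15  16  15  14  16 115 182  17  16  16  15  14  91 133]
45 ((551.9794311523438, 315.16253662109375), (19.30299186706543, 25.944305419921875), 61.76433563232422) ((317.5786437988281, 256.81182861328125), (48.148216247558594, 51.41320037841797), 87.32762145996094)
52 ((552.3697509765625, 314.79656982421875), (20.486446380615234, 27.275897979736328), 59.88140869140625) ((317.56280517578125, 256.85943603515625), (48.44579315185547, 51.810943603515625), 88.57386016845703)
60 ((552.4094848632812, 314.62384033203125), (21.170650482177734, 27.753536224365234), 58.092315673828125) ((317.5919494628906, 256.79071044921875), (48.75205993652344, 52.15773391723633), 88.699951171875)
tri [ 523.51034369 -302.57587979   42.08867146] [[ 523.92786759 -302.11483252   43.        ]] [[ 523.03848481 -301.83892335   43.        ]]
123 317 341 242 259
pointer yaw 27.29647262957282 [ 531.33849508 -298.77549728]
```

Request:
carry_out:
  deltas:
    - {"travel":[-0.001,-0.0004,0.025],"dr":[0,0,0],"jaw":1}
    - {"travel":[0,0,0.025],"dr":[0,0,0],"jaw":1}
    - {"travel":[0,0,0.025],"dr":[0,0,0],"jaw":1}
    - {"travel":[0,0,0.024],"dr":[0,0,0],"jaw":1}
    - {"travel":[0,0,0],"dr":[0,0,0],"jaw":1}
    - {"travel":[0,0,0],"dr":[0,0,0],"jaw":1}
    - {"travel":[0,0,0],"dr":[0,0,0],"jaw":-1}
    - {"travel":[0,0,0],"dr":[0,0,0],"jaw":-1}
    - {"travel":[0,0,0],"dr":[0,0,0],"jaw":-1}
    - {"travel":[0,0,0],"dr":[0,0,0],"jaw":-1}
    - {"travel":[0,0,0],"dr":[0,0,0],"jaw":-1}
    - {"travel":[0,0,0],"dr":[0,0,0],"jaw":-1}
    - {"travel":[0,0,0],"dr":[0,0,0],"jaw":-1}
    - {"travel":[0,0,0],"dr":[0,0,0],"jaw":-1}
    - {"travel":[0,0,0],"dr":[0,0,0],"jaw":-1}
    - {"travel":[0,0,0],"dr":[0,0,0],"jaw":-1}

```text
time: 6.17
tool_pos: [525.4, -303.1, 13.3]
ee_rot: [[0.11, 0.994, 0.003], [0.994, -0.11, -0.001], [-0.001, 0.003, -1.0]]
ft_force: [0.2, 0.4, 6.3]
grip_width: 40.1
grasp_force: 60.0
```

```bash
python3 - <<'E'
from h import *
o=r.get_obs(); print(o['time'],o['tool_pos'],o['ft_force'],o['grip_width'],o['grasp_force'])
E
```

```text
6.1667 [ 525.39426483 -303.13251511   13.27162386] [0.21378625 0.44658312 6.32971074] 40.12543696254652 59.98568415641785
```

Request:
carry_out:
  deltas:
    - {"travel":[0,0,0],"dr":[0,0,0],"jaw":0.4}
    - {"travel":[0,0,0],"dr":[0,0,0],"jaw":0.4}
    - {"travel":[0,0,0],"dr":[0,0,0],"jaw":0.4}
    - {"travel":[0,0,0],"dr":[0,0,0],"jaw":0.4}

```text
time: 6.5
tool_pos: [523.4, -302.0, 11.0]
ee_rot: [[0.11, 0.994, -0.001], [0.994, -0.11, 0.0], [0.0, -0.001, -1.0]]
ft_force: [-0.4, 0.2, 0.2]
grip_width: 59.9
grasp_force: 0.0
```

Request:
carry_out:
  deltas:
    - {"travel":[0,0,-0.004],"dr":[0,0,0],"jaw":0.4}
    - {"travel":[0,0,0],"dr":[0,0,0],"jaw":0.4}

```text
time: 6.67
tool_pos: [524.0, -302.5, 15.7]
ee_rot: [[0.11, 0.994, 0.0], [0.994, -0.11, -0.0], [-0.0, 0.0, -1.0]]
ft_force: [-0.7, 0.6, -0.2]
grip_width: 59.6
grasp_force: 0.0
```

Request:
carry_out:
  deltas:
    - {"travel":[0,0,0],"dr":[0,0,0],"jaw":-1}
    - {"travel":[0,0,0],"dr":[0,0,0],"jaw":-1}
    - {"travel":[0,0,0],"dr":[0,0,0],"jaw":-1}
    - {"travel":[0,0,0],"dr":[0,0,0],"jaw":-1}
    - {"travel":[0,0,0],"dr":[0,0,0],"jaw":-1}
    - {"travel":[0,0,0],"dr":[0,0,0],"jaw":-1}
    - {"travel":[0,0,0],"dr":[0,0,0],"jaw":-1}

```text
time: 7.25
tool_pos: [524.3, -302.6, 15.8]
ee_rot: [[0.11, 0.994, 0.001], [0.994, -0.11, -0.0], [-0.0, 0.001, -1.0]]
ft_force: [-0.1, 1.0, 4.9]
grip_width: 40.3
grasp_force: 60.3
```

Request:
carry_out:
  deltas:
    - {"travel":[0,0,-0.015],"dr":[0,0,0],"jaw":-1}
    - {"travel":[0,0,-0.035],"dr":[0,0,0],"jaw":-1}
    - {"travel":[0,0,-0.035],"dr":[0,0,0],"jaw":-1}
    - {"travel":[0,0,-0.035],"dr":[0,0,0],"jaw":-1}
    - {"travel":[0,0,-0.035],"dr":[0,0,0],"jaw":-1}
    - {"travel":[0.033,-0.0155,0],"dr":[0,0,0],"jaw":-1}
    - {"travel":[0.033,-0.0155,0],"dr":[0,0,0],"jaw":-1}
    - {"travel":[0.033,-0.0155,0],"dr":[0,0,0],"jaw":-1}
    - {"travel":[0.033,-0.0155,0],"dr":[0,0,0],"jaw":-1}
    - {"travel":[0.033,-0.0155,0],"dr":[0,0,0],"jaw":-1}
    - {"travel":[0.033,-0.0155,0],"dr":[0,0,0],"jaw":-1}
    - {"travel":[0.033,-0.0155,0],"dr":[0,0,0],"jaw":-1}
    - {"travel":[0.033,-0.0155,0],"dr":[0,0,0],"jaw":-1}
    - {"travel":[0,0,0],"dr":[0,0,7],"jaw":-1}
    - {"travel":[0,0,0],"dr":[0,0,7],"jaw":-1}
    - {"travel":[0,0,0],"dr":[0,0,7],"jaw":-1}
    - {"travel":[0,0,0],"dr":[0,0,7],"jaw":-1}
    - {"travel":[0,0,0],"dr":[0,0,7],"jaw":-1}
    - {"travel":[0,0,0],"dr":[0,0,0],"jaw":-1}
    - {"travel":[0,0,0],"dr":[0,0,0],"jaw":-1}

```text
time: 8.92
tool_pos: [428.8, -26.4, 170.2]
ee_rot: [[0.658, 0.753, -0.001], [0.753, -0.658, 0.0], [-0.001, -0.001, -1.0]]
ft_force: [-0.1, 0.4, 0.2]
grip_width: 40.3
grasp_force: 60.7
```

```bash
python3 - <<'E'
from m import *
o=r.get_obs(); print(o['time'],o['tool_pos'],np.round(o['ee_rot'],3).tolist(),np.round(o['joint_pos'],1),o['grip_width'])
a,d,p=shot('wrist'); pickle.dump((a,d,p),open('w3.pkl','wb'))
u=proj(p,[[440,-15.5,65]])[0]; print(u)
u=np.clip(u,100,400).astype(int)
c=a[u[1]-75:u[1]+75,u[0]-100:u[0]+100]
save('c3',np.hstack([cv2.resize(c,(400,300),interpolation=cv2.INTER_CUBIC),cv2.resize(a,(400,300))]))
E
```

```text
8.9167 [428.84623902 -26.36810002 170.15581137] [[0.658, 0.753, -0.001], [0.753, -0.658, 0.0], [-0.001, -0.001, -1.0]] [-25.3   1.3  23.8 124.9  -0.7  54.  -42.3] 40.32620415892064
[319.27233809 215.47364007]
```

View pics/c3.png

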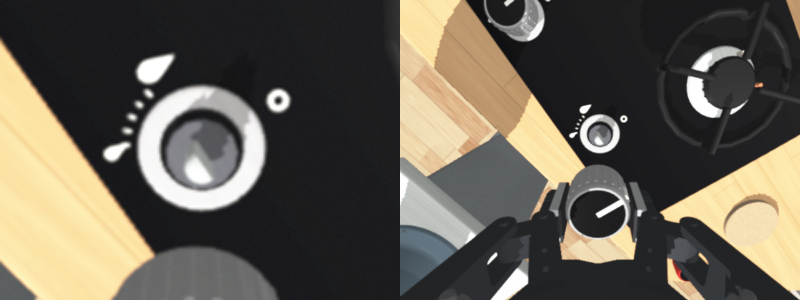

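```bash
python3 - <<'E'
from m import *
P1=pickle.load(open('w1.pkl','rb'));P3=pickle.load(open('w3.pkl','rb'))
res=[]
for (a,d,p),u in ((P1,(323,199)),(P3,(320,214))):
    g=a.astype(int).sum(2)/3
    M=np.zeros(g.shape,np.uint8); cv2.circle(M,tuple(int(x) for x in u),40,1,-1)
    e,_=blob((g>90)&(M>0),u)
    # collar: hole contour inside the ring: bright ring thresholded, largest hole
    ring=((g>150)&(M>0)).astype(np.uint8)
    cs,hi=cv2.findContours(ring,cv2.RETR_CCOMP,cv2.CHAIN_APPROX_NONE)
    k=max([i for i in range(len(cs)) if hi[0][i][3]>=0],key=lambda i:cv2.contourArea(cs[i])); e2=cv2.fitEllipse(cv2.convexHull(cs[k]))
    offm,_=blob((g>90),((349,177) if a is P1[0] else (358,191)))
    print('ring',e,'hole',e2,'off',offm); res.append((p,e[0],e2[0],offm[0]))
for k in(1,2,3): print(['','ring','hole','off'][k],tri(res[0][0],res[0][k],res[1][0],res[1][k]),[onz(q[0],[q[k]],56)[0].round(1) for q in res])
for q in res:
    v=onz(q[0],[q[3]],55)[0]-onz(q[0],[q[1]],56)[0]; print('off yaw',np.degrees(np.arctan2(v[1],v[0])))
# hob right/front edges in w3, knob in hand
a,d,p=P3; g=a.astype(int).sum(2)/3
for t in(40,60):
    e,_=disc(a,(310,350),t,70); print('disc',e,onz(p,[e[0]],197.4))
c0=np.array(e[0]); M=np.zeros(g.shape,np.uint8); cv2.circle(M,tuple(c0.astype(int)),int(min(e[1])/2-3),1,-1)
ys,xs=np.nonzero((a.min(2)>140)&(M>0)); W=onz(p,np.c_[xs,ys],197.4)[:,:2]; c=W.mean(0); v=np.linalg.svd(W-c)[2][0]; cc=onz(p,[c0],197.4)[0,:2]; v*=np.sign(v@(c-cc))
print(len(xs),'pointer',np.degrees(np.arctan2(v[1],v[0])),'from centre',np.degrees(np.arctan2(*(c-cc)[::-1])),np.linalg.norm(c-cc))
E
```

```text
ring ((321.23583984375, 198.637939453125), (49.398094177246094, 50.6340217590332), 86.34663391113281) hole ((321.5611572265625, 198.45864868164062), (33.524627685546875, 34.687355041503906), 43.22984313964844) off ((349.2060241699219, 177.20602416992188), (9.459283828735352, 10.04560375213623), 45.0)
ring ((319.29132080078125, 213.6824493408203), (62.68717575073242, 64.74776458740234), 90.60836791992188) hole ((319.6649169921875, 213.78005981445312), (42.774566650390625, 44.33460998535156), 57.67356491088867) off ((357.61590576171875, 189.73245239257812), (11.762752532958984, 11.969970703125), 88.25345611572266)
ring [438.75147718 -17.02325259  51.88000316] [array([439.3, -16.4,  56. ]), array([439.5, -16.2,  56. ])]
hole [439.63869127 -16.45845752  56.15134488] [array([439.6, -16.5,  56. ]), array([439.6, -16.5,  56. ])]
off [472.21628908 -21.81221738  52.38178125] [array([472.4, -21.2,  56. ]), array([472.3, -21. ,  56. ])]
off yaw -8.608662415298767
off yaw -8.667470524349342
disc ((315.8270263671875, 341.9377746582031), (73.14250946044922, 85.97545623779297), 92.54219818115234) [[428.18494999 -25.72008132 197.4       ]]
disc ((315.8609313964844, 341.9342956542969), (74.11387634277344, 87.00967407226562), 90.88902282714844) [[428.19564387 -25.72734923 197.4       ]]
336 pointer -6.5674852934096295 from centre -16.586304262014146 6.007203846186298
```

Request:
carry_out:
  deltas:
    - {"travel":[0.0071,0.0007,0.02],"dr":[0,0,0.6],"jaw":-1}
    - {"travel":[0.0071,0.0007,0.02],"dr":[0,0,0.6],"jaw":-1}
    - {"travel":[0,0,0.02],"dr":[0,0,0],"jaw":-1}
    - {"travel":[0,0,0.015],"dr":[0,0,0],"jaw":-1}
    - {"travel":[0,0,0],"dr":[0,0,0],"jaw":-1}
    - {"travel":[0,0,0],"dr":[0,0,0],"jaw":-1}

```text
time: 9.47
tool_pos: [439.0, -16.8, 94.7]
ee_rot: [[0.675, 0.738, -0.003], [0.738, -0.675, -0.001], [-0.002, -0.001, -1.0]]
ft_force: [0.4, -0.4, -0.4]
grip_width: 40.3
grasp_force: 60.7
```

```bash
python3 - <<'E'
from m import *
a,d,p=shot('wrist'); o=r.get_obs(); print(o['tool_pos'],o['ft_force'])
g=a.astype(int).sum(2)/3; save('w4',a)
pickle.dump((a,d,p),open('w4.pkl','wb'))
print(proj(p,[[439.5,-16.4,56],[439.5,-16.4,83]]))
E
```

```text
[440.10683148 -16.76377041  95.59108751] [ 0.096904   -0.08402827 -0.51796884]
[[317.94729795 271.13503315]
 [318.09267788 293.49216669]]
```

Request:
carry_out:
  deltas:
    - {"travel":[0,0,0.004],"dr":[0,0,0],"jaw":-1}
    - {"travel":[0,0,0.004],"dr":[0,0,0],"jaw":-1}
    - {"travel":[0,0,0.002],"dr":[0,0,0],"jaw":-1}
    - {"travel":[0,0,0.002],"dr":[0,0,0],"jaw":-1}
    - {"travel":[0,0,0],"dr":[0,0,0],"jaw":-1}
    - {"travel":[0,0,0],"dr":[0,0,0],"jaw":-1}

```text
time: 10.02
tool_pos: [439.9, -16.6, 83.3]
ee_rot: [[0.675, 0.737, -0.0], [0.737, -0.675, 0.0], [-0.0, -0.0, -1.0]]
ft_force: [0.7, 1.3, -1.3]
grip_width: 40.1
grasp_force: 60.7
```

Request:
carry_out:
  deltas:
    - {"travel":[0,0,0.002],"dr":[0,0,0],"jaw":-1}
    - {"travel":[0,0,0.002],"dr":[0,0,0],"jaw":-1}
    - {"travel":[0,0,0.002],"dr":[0,0,0],"jaw":-1}
    - {"travel":[0,0,0.002],"dr":[0,0,0],"jaw":-1}
    - {"travel":[0,0,0],"dr":[0,0,0],"jaw":-1}
    - {"travel":[0,0,0],"dr":[0,0,0],"jaw":-1}

```text
time: 10.52
tool_pos: [440.2, -16.6, 75.2]
ee_rot: [[0.676, 0.737, 0.0], [0.737, -0.676, -0.0], [0.0, 0.0, -1.0]]
ft_force: [0.6, -0.4, -1.9]
grip_width: 40.3
grasp_force: 60.7
```

Request:
carry_out:
  deltas:
    - {"travel":[0,0,0.002],"dr":[0,0,0],"jaw":-1}
    - {"travel":[0,0,0.002],"dr":[0,0,0],"jaw":-1}
    - {"travel":[0,0,0],"dr":[0,0,0],"jaw":-1}
    - {"travel":[0,0,0],"dr":[0,0,0],"jaw":-1}

```text
time: 10.85
tool_pos: [440.3, -16.6, 71.5]
ee_rot: [[0.676, 0.737, 0.0], [0.737, -0.676, 0.0], [0.0, 0.0, -1.0]]
ft_force: [-0.0, -0.5, 1.4]
grip_width: 40.1
grasp_force: 60.7
```

Request:
carry_out:
  deltas:
    - {"travel":[0,0,0.002],"dr":[0,0,0],"jaw":-1}
    - {"travel":[0,0,0.001],"dr":[0,0,0],"jaw":-1}
    - {"travel":[0,0,0],"dr":[0,0,0],"jaw":-1}
    - {"travel":[0,0,0],"dr":[0,0,0],"jaw":-1}

```text
time: 11.18
tool_pos: [440.3, -16.5, 68.6]
ee_rot: [[0.676, 0.737, 0.0], [0.737, -0.676, 0.0], [0.0, 0.0, -1.0]]
ft_force: [-0.1, -0.3, 5.6]
grip_width: 40.0
grasp_force: 60.8
```

Request:
carry_out:
  deltas:
    - {"travel":[0,0,0.002],"dr":[0,0,0],"jaw":-1}
    - {"travel":[0,0,0.001],"dr":[0,0,0],"jaw":-1}
    - {"travel":[0,0,0],"dr":[0,0,0],"jaw":-1}
    - {"travel":[0,0,0],"dr":[0,0,0],"jaw":-1}

```text
time: 11.52
tool_pos: [440.3, -16.5, 65.8]
ee_rot: [[0.676, 0.737, 0.0], [0.737, -0.676, 0.0], [0.0, -0.0, -1.0]]
ft_force: [-1.9, -0.6, 7.6]
grip_width: 40.1
grasp_force: 61.1
```

Request:
carry_out:
  deltas:
    - {"travel":[0,0,0.002],"dr":[0,0,0],"jaw":-1}
    - {"travel":[0,0,0.001],"dr":[0,0,0],"jaw":-1}
    - {"travel":[0,0,0],"dr":[0,0,0],"jaw":-1}
    - {"travel":[0,0,0],"dr":[0,0,0],"jaw":-1}

```text
time: 11.85
tool_pos: [440.6, -16.4, 65.2]
ee_rot: [[0.676, 0.737, -0.001], [0.737, -0.676, 0.002], [0.001, -0.002, -1.0]]
ft_force: [-8.7, 0.7, 29.8]
grip_width: 40.0
grasp_force: 63.4
```

Request:
carry_out:
  deltas:
    - {"travel":[0,0,-0.0008],"dr":[0,0,-4],"jaw":-1}
    - {"travel":[0,0,0],"dr":[0,0,-5],"jaw":-1}
    - {"travel":[0,0,0],"dr":[0,0,-5],"jaw":-1}
    - {"travel":[0,0,0],"dr":[0,0,-5],"jaw":-1}
    - {"travel":[0,0,0],"dr":[0,0,-5],"jaw":-1}
    - {"travel":[0,0,0],"dr":[0,0,0],"jaw":-1}

```text
time: 12.35
tool_pos: [440.4, -16.6, 65.3]
ee_rot: [[0.315, 0.949, -0.001], [0.949, -0.315, 0.001], [0.001, -0.001, -1.0]]
ft_force: [-7.1, -0.4, 22.2]
grip_width: 40.1
grasp_force: 62.4
```

```bash
python3 - <<'E'
from h import *
o=r.get_obs(); print(o['tool_pos'],o['ft_force'],o['wrist_torque'],o['joint_pos'].round(1) if hasattr(o['joint_pos'],'round') else o['joint_pos'])
E
```

```text
[440.44633118 -16.59768111  65.3102431 ] [-7.11609466 -0.39152099 22.17155219] [-0.0220943   1.46031618  0.01430619] [-19.8  13.8  18.1 127.4  -6.8  39.7 -15.3]
```

Request:
carry_out:
  deltas:
    - {"travel":[0,0,0],"dr":[0,0,-5],"jaw":-1}
    - {"travel":[0,0,0],"dr":[0,0,-6],"jaw":-1}
    - {"travel":[0,0,0],"dr":[0,0,-6],"jaw":-1}
    - {"travel":[0,0,0],"dr":[0,0,-6],"jaw":-1}
    - {"travel":[0,0,0],"dr":[0,0,-6],"jaw":-1}
    - {"travel":[0,0,0],"dr":[0,0,-6],"jaw":-1}
    - {"travel":[0,0,0],"dr":[0,0,-6],"jaw":-1}
    - {"travel":[0,0,0],"dr":[0,0,-6],"jaw":-1}
    - {"travel":[0,0,0],"dr":[0,0,-6],"jaw":-1}
    - {"travel":[0,0,0],"dr":[0,0,-6],"jaw":-1}
    - {"travel":[0,0,0],"dr":[0,0,-6],"jaw":-1}
    - {"travel":[0,0,0],"dr":[0,0,-5],"jaw":-1}
    - {"travel":[0,0,0],"dr":[0,0,-2],"jaw":-1}
    - {"travel":[0,0,0],"dr":[0,0,0],"jaw":-1}
    - {"travel":[0,0,0],"dr":[0,0,0],"jaw":-1}

```text
time: 13.6
tool_pos: [440.8, -16.9, 65.3]
ee_rot: [[-0.804, 0.595, 0.0], [0.595, 0.804, 0.0], [-0.0, 0.0, -1.0]]
ft_force: [-4.7, -0.8, 20.2]
grip_width: 39.9
grasp_force: 62.4
```

```bash
python3 - <<'E'
from m import *
o=r.get_obs(); print(o['tool_pos'],o['ft_force'],o['wrist_torque'],np.round(o['joint_pos'],1)); R=np.array(o['ee_rot']); print('yaw',np.degrees(np.arctan2(R[1,0],R[0,0])))
a,d,p=shot('wrist'); pickle.dump((a,d,p),open('w5.pkl','wb'))
save('c5',cv2.resize(a[210:420,180:460],(800,600),interpolation=cv2.INTER_CUBIC))
E
```

```text
[440.80321474 -16.91241548  65.32768262] [-4.73091573 -0.75823435 20.20106606] [-0.14170438  1.19289041  0.03289196] [ -8.8  13.5   6.1 127.   -2.2  39.6  52.4]
yaw 143.4924695529066
```

View pics/c5.png

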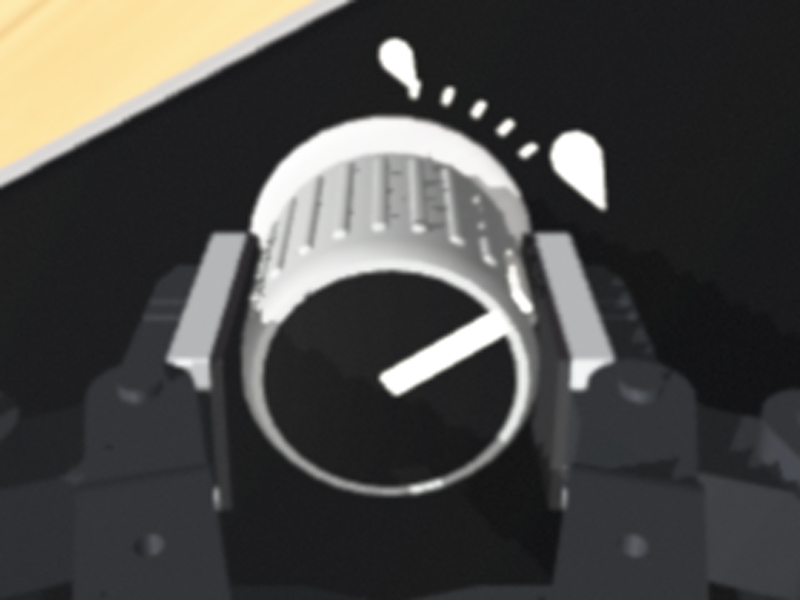

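```bash
python3 - <<'E'
from m import *
a,d,p=pickle.load(open('w5.pkl','rb'))
W=onz(p,[[317.2,344.8],[355,322.7]],92.5); v=W[1]-W[0]; print(W,'pointer',np.degrees(np.arctan2(v[1],v[0])))
m=onz(p,[[180+580/2.857,210+165/2.857]],55)[0]-[439.6,-16.4,55]; print('mark',np.degrees(np.arctan2(m[1],m[0])),np.linalg.norm(m))
E
```

```text
[[ 4.40067193e+02 -1.69325297e+01  9.25000000e+01]
 [ 4.40683319e+02  4.59558036e-02  9.25000000e+01]] pointer 87.9217262422651
mark 79.97448958228796 34.20089928365081
```

Request:
carry_out:
  deltas:
    - {"travel":[0,0,0],"dr":[0,0,-1],"jaw":-1}
    - {"travel":[0,0,0],"dr":[0,0,0],"jaw":-1}
    - {"travel":[0,0,0],"dr":[0,0,0],"jaw":-1}

```text
time: 13.9
tool_pos: [440.8, -16.9, 65.3]
ee_rot: [[-0.814, 0.581, 0.0], [0.581, 0.814, 0.0], [-0.0, 0.0, -1.0]]
ft_force: [-5.4, -0.6, 20.5]
grip_width: 39.8
grasp_force: 62.4
```

```bash
python3 -c "
from h import *
o=r.get_obs();print(o['tool_pos'],o['ft_force'],o['grasp_force']);print(r.sign_off())"
```

```text
[440.81686896 -16.92089346  65.3160396 ] [-5.44714693 -0.6031152  20.47666712] 62.378668785095215
the job is handed in; nothing more can be done
None
```

The knob is back on the bare right-hand stem and seated. It is turned a quarter turn anticlockwise to the large-flame mark and still gripped and held in with about 20 N; I handed the job in at 13.9 s, with no verdict shown.

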